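# Put the matches away in the child-locked cupboard

## Task

Put the matchbox away in the little rack on the inside of the cupboard door. The door has a child catch: pull it ajar until the catch stops it, press the catch down through the gap while you draw the door past it, and swing the door wide open. Lay the matchbox flat in the rack, then shut the door fully so that the catch locks again. Leave everything else, inside the cupboard and round it, where it stands.

Things in the scene. Friction and masses are not known exactly. Their poses are not given: they have to be found in the camera images.
- cupboard: Small fixed wooden cupboard, 220 wide, 180 deep, 160 high (top board 10 thick), side walls 14 thick. Origin as point mouth. No floor: the worktop is its floor. Inside spans y = -96 to 96, x = 14 to 174 in the mouth frame. A rail (x = 0 to 14, z = 136 to 150) crosses the top of the opening, clear below it. A tin and a bottle stand at the back, 85 or more behind the front.
- mouth (a point): Middle of the cupboard's front opening, on the worktop; x points into the cupboard, y to its left side, z up. The front of the walls and rail lies at x = 0. Keep the arm low here: a wall cabinet hangs above, its underside 650 above the worktop, its front 576 ahead of the robot base (world x).
- hinge_axis (a point): On the door's upright hinge axis, at the height of the door's top edge (160 above the worktop), at the right front edge of the cupboard (mouth frame x = -2, y = -110). The frame turns with the door: y runs along the door to its free edge, x points out of its inner side. Here the door (16 thick) fills x = -16 to 0, y = 2 to 218, from 4 to 160 above the worktop.
- door (a joint): Door angle: 0 shut, grows about +z as the free (left) edge swings towards the robot, up to 1.9. Friction holds it where it is left (about 1 N at the handle moves it). The catch stops it at about 0.26; there the gap at the catch is about 45 mm. Beyond, it swings freely. Pushed shut, the catch's slanted nose rides under the rail (a few N) and snaps in by itself.
- handle (a point): Upper end of the upright round bar handle (10 thick, 88 long) outside on the door; the bar runs straight down from here. In the hinge_axis frame it is at x = -52, y = 196; it is 138 above the worktop. 31 mm clear of the door; the upper post meets it 40 below this point. The top can be gripped from above, a finger on its left and one on its right.
- rack (a point): Middle of the floor (upper face) of the shallow wooden rack on the door's inner side; turns with the door, axes as hinge_axis. At hinge_axis x = 32, y = 85; 98 above the worktop, 62 below the door's top edge. Inside it is 64 deep (x, from the door's face to the lip) and 108 long (y), open above; lip and ends stand 13 above the floor. The matchbox fits either way round.
- catch_pad (a point): Middle of the top of the catch's thumb pad, 30 long (away from the door) x 24 wide, starting 14 from the door's inner face, 175 from the hinge axis, 132 above the worktop when up, 28 below the door's top edge. With the door ajar it lies in the gap and is reached from straight above. The fingertip can press it and draw the door by its inner face in one go.
- catch_press (a joint): How far the catch is pressed down about its root: 0 up (locked), 0.30 fully down; past about 0.15 its hook clears the rail. The pad's edge nearest the door must go down 4 mm for that (its stop is at 6 mm) with 3 to 8 N. It springs up when let go. Press first, then pull: under a hard pull the hook binds. Past a door angle of 0.6 it no longer matters.
- catch: Catch: springy plastic arm, 16 wide, on a 3 mm plate on the door's inner side near the top free corner. It reaches 84 from the door into the cupboard, under the rail; its upturned hook stops against the back of the rail. Origin on its flexing axis, 144 above the worktop.
- matchbox: Small matchbox, 36 (x) x 54 (y) x 14 high, about 20 g, lying flat on the worktop to the left of the cupboard, in front of its left side, outside the door's swing; origin in the middle of its underside.
- tin: Small lidded tin, 62 across, 70 high, standing in the back left of the cupboard; origin centre of its underside.
- bitters: Small bottle, 47 across, 121 high, standing in the back right of the cupboard; origin centre of its underside.
- tumbler: Metal tumbler, 67 across, 74 high, left of the cupboard; origin centre of its underside.
- salt_cellar: Round marble salt cellar, 68 across, 34 high, right of the cupboard; origin centre of its underside.
- pepper_mill: Turned wooden pepper mill, 55 across, 153 high, right of the cupboard; origin centre of its underside.
Things that resemble listed ones, but are neither listed nor needed, are in the scene too. Of the things like the matchbox, leave any that is green or yellow; of the rest the smaller one is meant.

How it is judged:
On the way, in this order (a step that is already met when the one before it is completed fails the run):
1. with the door ajar against its catch, the fingers press the catch down through the gap (value of joint door between 0.12 and 0.36 rad and value of joint catch_press above 0.1 rad and contact force between the fingers and catch above 0.5 N), for 0.05 s.
2. the door is swung wide open (past 1.2 rad) (value of joint door above 1.2 rad), for 0.1 s.
3. the matchbox lies flat in the door rack, let go, with the door still open (x of matchbox in the frame of rack between -0.03 and 0.03 m and y of matchbox in the frame of rack between -0.05 and 0.05 m and z of matchbox in the frame of rack between -0.01 and 0.01 m and value of joint door above 0.8 rad and angle between matchbox's own z axis and vertical below 0.3 rad and contact force between the fingers and matchbox below 0.1 N), for 0.2 s.
At the end, for the whole second after the job is handed in: Door fully shut (under 0.04 rad), catch sprung up again (under 0.06 rad), matchbox let go, at rest flat in the door rack (its underside within 10 mm of the rack floor); tin, bottle, tumbler, salt cellar and pepper mill upright within 40 mm of where they stood (angle between matchbox's own z axis and vertical below 0.3 rad and value of joint door below 0.04 rad and value of joint catch_press below 0.06 rad and x of matchbox in the frame of rack between -0.03 and 0.03 m and y of matchbox in the frame of rack between -0.05 and 0.05 m and z of matchbox in the frame of rack between -0.01 and 0.01 m and linear speed of matchbox below 0.02 m/s and contact force between the fingers and matchbox below 0.1 N); the robot touches nothing.
It fails at once if the small lidded tin in the cupboard is moved more than 40 mm or tipped (distance of tin from where it was at the start of the episode above 0.04 m or angle between tin's own z axis and vertical above 0.4 rad).
It fails at once if the bottle in the cupboard is moved more than 40 mm or tipped (distance of bitters from where it was at the start of the episode above 0.04 m or angle between bitters's own z axis and vertical above 0.4 rad).
It fails at once if the tumbler is moved more than 40 mm or tipped (distance of tumbler from where it was at the start of the episode above 0.04 m or angle between tumbler's own z axis and vertical above 0.4 rad).
It fails at once if the salt cellar is moved more than 40 mm or tipped (distance of salt_cellar from where it was at the start of the episode above 0.04 m or angle between salt_cellar's own z axis and vertical above 0.4 rad).
It fails at once if the pepper mill is moved more than 40 mm or tipped (distance of pepper_mill from where it was at the start of the episode above 0.04 m or angle between pepper_mill's own z axis and vertical above 0.4 rad).
It also fails if it takes over 72 s, if anything falls off the work surface, if the arm or the gripper's body presses on something with over 40 N, if the wrist force passes 120 N, or if a joint passes its speed limit or range.

## Robot

A 7-joint arm with a two-finger parallel gripper is mounted at the origin on a cart in front of the work surface, level with it; the furniture and walls round the work are solid. World frame = base frame: x ahead of the robot, y to its left, z up, the work surface at z = 0. Lengths are in m, angles in rad, forces in N, time in s.
With the tool pointing down it reaches from about 0.425 to 0.8 m from the base axis. Payload 8.3 kg.
Tool frame: the origin (TCP) lies at the very end of the fingers, on their centre line; the grasp point (between the pads) lies 19 mm behind it; z points along the fingers, y is the line along which they close (so a half turn about z gives the same grasp; the last joint's range is limited). The gripper opens to 85 mm and grips with 20 to 120 N. Pads are 22 mm wide; open, the fingers measure 114 mm over their backs; the gripper's body (76 mm by 85 mm) begins 54 mm behind the grasp point. The pads swing forward as they close: fully open they stand 13 mm farther back than shut.
Start: joints at [1.15, 0.383, 0.016, 1.37, -0.006, 1.388, -0.046], TCP at [0.219, -0.585, 0.231] pointing down, gripper open.
Joint ranges: [-2.95, 2.95], [-0.25, 2.06], [-1.52, 1.56], [0.18, 2.33], [-1.44, 4.58], [0.02, 2.06], [-3.01, 3.01]. Speed limits (rad/s): [2.39, 2.39, 3.01, 3.01, 3.14, 3.14, 3.14].

## Interface

Orientations are given as a unit quaternion [w, x, y, z].
In Python, from station import move_pose, move_l, set_joints, grip, sleep, ik, state, grab_frame, camera_params, IKError, close_job, boxes_of gives the robot as it stands. Calls block until the motion is done:
- move_pose(position, orientation): joint-space move of the TCP to a pose.
- move_l(position, ori=None, speed=0.15): straight line of the TCP; ori=None keeps the orientation; speed is the mean speed in m/s.
- set_joints(angles): joint-space move.
- grip(opening): finger opening in m; the grip force is fixed at half the most; returns when the fingers have stopped.
- sleep(seconds).
- ik(position, orientation): joint angles nearest the present ones, or None.
- state(): the state.
- grab_frame(name): name is "scene" or "top" or "wrist"; returns the picture (384x512x3 uint8, red, green, blue); there is no depth.
- camera_params(name): a dict with "camera_matrix" (3x3 intrinsics, pixels), "position" and "rotation" of the camera in the world; the wrist camera has in their place "hand_eye" (4x4, takes a point from camera to tool coordinates, whose origin is the TCP and whose axes are the flange's). Camera axes: x right, y down, z forward; pixel columns grow to the right and rows downward; lengths in m; the calibration is good to about 2 mm. A picture is of the moment at which its call begins: read the wrist's pose just before it. camera_params takes no time and is no camera call.
A pose or a line that the arm cannot do raises IKError and nothing moves.
- close_job(): hands the job in; it is judged then, once.
Trained networks look in the newest picture that a camera, given by its name, has taken for a name from the list of things; names that differ only in an ending like _2 or _b are one class to them, and where a whole thing is asked for, a point or a joint stands for the part that bears it (a point fixed in the world has none). Each returns a list of dicts, best first, with "conf" (0 to 1); they miss things now and then, are a little off and sometimes report something else, mostly with a low value. They report only what shows in the picture. A call takes as long as a camera call. They do not tell look-alikes from the thing itself.
- boxes_of(camera, target): "at" ([x, y, z] in m, in world coordinates, good to about 4 mm: the middle of the surface that is visible of it).
The state is a dict: "time": time; "joint_pos": joint angles; "joint_velocities": joint speeds; "joint_efforts": joint torques, N m; "position": TCP position; "orientation": TCP orientation; "force": force on the tool from outside, world axes, zero at the start; "torque": the same for the moment, N m; "finger_gap": finger opening in m; "gripper_force": force on a finger pad.
Only numpy, scipy, OpenCV 4.12 (cv2) and the standard library are available. Lean on these libraries where they do the work, as an engineer would, in place of code of your own. Each camera call takes 0.05 s, during which the arm holds its last target. There are 200 camera calls.

## Working session

There is one attempt and no reset: what is moved stays moved. The work goes in short steps, each a Python script; the robot and the scene stay as the last script left them, time stands still between calls to the robot, and variables do not carry over. Pictures are saved under pics/ and viewed, at most 10 in all, crops included, and the job is handed in when it is done.

```bash
mkdir -p pics; ls; python3 - <<'E'
from station import *
import cv2, numpy as np
a=grab_frame("scene"); b=grab_frame("top")
cv2.imwrite("pics/a.png",cv2.cvtColor(a,cv2.COLOR_RGB2BGR)); cv2.imwrite("pics/b.png",cv2.cvtColor(b,cv2.COLOR_RGB2BGR))
for c in ("scene","top"):
    p=camera_params(c); print(c,np.round(p["position"],3),np.round(p["rotation"],3).tolist(),np.round(p["camera_matrix"],1).tolist())
    for n in ("cupboard","handle","rack","catch_pad","catch","matchbox","tin","bitters","tumbler","salt_cellar","pepper_mill","door"):
        print(n,[(np.round(d["at"],3).tolist(),round(d["conf"],2)) for d in boxes_of(c,n)])
s=state();print(s["time"],s["orientation"],s["position"],s["force"])
E
```

```text
pics
scene [-0.06   0.418  1.104] [0.155, -0.425, 0.837, -0.307] [[441.7, 0.0, 250.4], [0.0, 441.7, 191.6], [0.0, 0.0, 1.0]]
cupboard [([0.658, -0.12, 0.157], 0.56)]
handle [([0.618, -0.121, 0.095], 0.91)]
rack [([0.616, -0.121, 0.09], 0.74), ([0.798, 0.096, 0.045], 0.59)]
catch_pad []
catch []
matchbox [([0.41, 0.016, 0.022], 0.85), ([0.637, 0.158, 0.013], 0.79), ([0.501, 0.113, 0.016], 0.78), ([0.492, 0.218, 0.012], 0.66)]
tin []
bitters []
tumbler [([0.796, 0.094, 0.048], 0.98), ([0.66, -0.121, 0.155], 0.17)]
salt_cellar [([0.565, -0.311, 0.024], 0.92)]
pepper_mill [([0.608, -0.354, 0.086], 0.57)]
door [([0.615, -0.12, 0.098], 0.79)]
top [ 0.363 -0.092  1.315] [0.073, -0.7, 0.706, -0.078] [[474.6, 0.0, 263.4], [0.0, 474.6, 188.2], [0.0, 0.0, 1.0]]
cupboard [([0.66, -0.14, 0.164], 0.91)]
handle [([0.618, -0.121, 0.119], 0.56)]
rack [([0.618, -0.124, 0.119], 0.89)]
catch_pad []
catch [([0.613, -0.36, 0.121], 0.54)]
matchbox [([0.501, 0.104, 0.018], 0.82), ([0.639, 0.145, 0.011], 0.79), ([0.415, 0.016, 0.016], 0.61), ([0.494, 0.215, 0.015], 0.55)]
tin []
bitters []
tumbler []
salt_cellar [([0.615, -0.123, 0.118], 0.63), ([0.569, -0.317, 0.027], 0.62)]
pepper_mill [([0.614, -0.36, 0.118], 0.73)]
door [([0.613, -0.123, 0.117], 0.87)]
1.3 [-5.21887888e-05  9.84037313e-01  1.77962250e-01  2.57284326e-05] [ 0.21890896 -0.58538195  0.23125686] [-0.82790494  0.46454046 -0.60068051]
```

View pics/a.png

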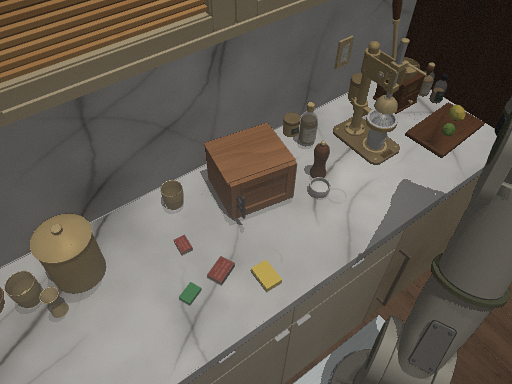

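View pics/b.png

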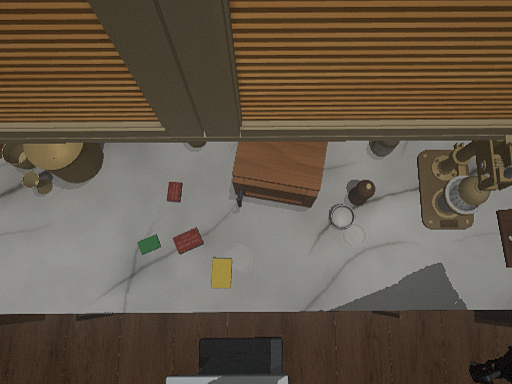

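The small red box, at scene pixel (183,244) and top pixel (175,191), is the matchbox. The larger red, green and yellow boxes are decoys. The cupboard front faces the robot, with the handle at top pixel (239,197). Next I'll zoom in to get the cupboard pose.

```bash
python3 - <<'E'
import cv2, numpy as np
a=cv2.imread("pics/a.png")[120:230,195:315]; b=cv2.imread("pics/b.png")[130:220,225:335]
A=cv2.resize(a,None,fx=5,fy=5,interpolation=cv2.INTER_CUBIC);B=cv2.resize(b,None,fx=5,fy=5,interpolation=cv2.INTER_CUBIC)
A=cv2.convertScaleAbs(A,alpha=1.6);B=cv2.convertScaleAbs(B,alpha=1.6)
cv2.imwrite("pics/a2.png",A);cv2.imwrite("pics/b2.png",B)
E
```

```text
(no output)
```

View pics/a2.png

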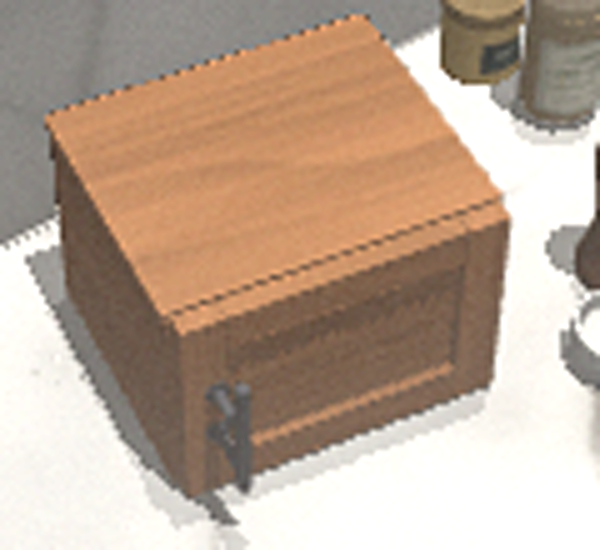

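View pics/b2.png

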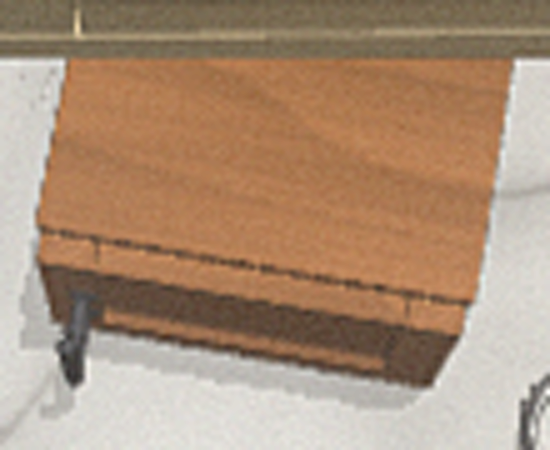

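Corners are clear in both crops. Scene crop: door front-top (180,333) and (508,217), bottom (193,497) and (490,388). Top crop: (40,263), (460,333), (57,325) and (432,385). I'll fit the cupboard pose from these and segment the red matchbox.

```bash
cat > h.py <<'E'
from station import *
import numpy as np, cv2
from scipy.optimize import least_squares
from scipy.spatial.transform import Rotation as R
def proj(c,P):
    p=camera_params(c); Rw=np.array(p["rotation"]).reshape(-1)
    Rw=R.from_quat(np.r_[Rw[1:],Rw[0]]).as_matrix() if Rw.size==4 else Rw.reshape(3,3)
    q=(np.atleast_2d(P)-p["position"])@Rw@np.array(p["camera_matrix"]).T
    return q[:,:2]/q[:,2:]
def unproj(c,uv,z):
    p=camera_params(c); r=np.array(p["rotation"]).reshape(-1)
    M=R.from_quat(np.r_[r[1:],r[0]]).as_matrix() if r.size==4 else r.reshape(3,3)
    d=np.c_[uv,np.ones(len(uv))]@np.linalg.inv(p["camera_matrix"]).T@M.T
    o=np.array(p["position"]); return o+d*((z-o[2])/d[:,2])[:,None]
def place(v,P):
    P=np.array(P,float); c,s=np.cos(v[2]),np.sin(v[2])
    return np.c_[v[0]+c*P[:,0]-s*P[:,1], v[1]+s*P[:,0]+c*P[:,1], P[:,2]]
E
python3 - <<'E'
from h import *
F=[(-18,108,160),(-18,-108,160),(-18,108,4),(-18,-108,4),(0,110,160),(0,-110,160)]
S=np.array(F+[(180,110,160),(180,-110,160),(-54,86,138)])/1e3
su=np.array([(180,333),(508,217),(193,497),(490,388),(165,318),(503,200),(47,120),(363,15),(243,390)])/5-.4+[195,120]
T=np.array(F)/1e3; tu=np.array([(40,263),(460,333),(57,325),(432,385),(40,230),(473,300)])/5-.4+[225,130]
f=lambda v,w=3:np.r_[((proj("scene",place(v,S))-su).ravel() if w&1 else []),((proj("top",place(v,T))-tu).ravel() if w&2 else [])]
for w in(1,2,3):
    r=least_squares(f,[.63,-.2,0],args=(w,),loss="soft_l1"); print(w,r.x.round(4))
    np.save("cup.npy",r.x)
print(f(r.x).reshape(-1,2).round(1).tolist())
for c,n,uv in(("scene","a",(183,244)),("top","b",(175,191))):
    im=cv2.imread(f"pics/{n}.png").astype(int); m=((im[:,:,2]-im[:,:,1]>25)&(im[:,:,2]-im[:,:,0]>25)).astype(np.uint8)
    k,lab,st,ce=cv2.connectedComponentsWithStats(m); i=np.argmin(np.hypot(*(ce[1:]-uv).T))+1
    p=np.argwhere(lab==i)[:,::-1].astype(float); w=unproj(c,p,0.014 if c=="top" else .012)[:,:2]
    rc=cv2.minAreaRect((w*1e3).astype(np.float32)); print(c,ce[i],st[i],rc)
for n in("salt_cellar",): pass
E
```

```text
1 [ 0.6297 -0.1302 -0.1836]
2 [ 0.629  -0.1311 -0.1725]
3 [ 0.6294 -0.1307 -0.1783]
[[0.3, 0.7], [1.1, -0.2], [-0.7, 0.9], [0.7, -0.8], [0.1, -0.4], [-0.3, -0.9], [-0.1, -0.1], [0.0, 0.2], [0.3, 0.5], [-0.7, -0.3], [0.8, 0.1], [-0.8, -0.2], [-0.1, 0.6], [-0.2, -0.8], [0.1, -0.1]]
scene [182.48863636 243.25568182] [174 235  18  18 176] ((643.0479125976562, 149.65940856933594), (34.33124923706055, 51.8975830078125), 85.30313110351562)
top [173.61016949 191.15254237] [167 182  14  19 236] ((639.7317504882812, 150.58645629882812), (35.98630905151367, 51.48815155029297), 89.56794738769531)
```

```bash
cat >> h.py <<'E'
cup=np.load("cup.npy"); H=place(cup,[(-.002,-.110,0)])[0]
def down(a): return [0,np.cos(a/2),np.sin(a/2),0]
def dp(th,x,y,z):
    p=place([H[0],H[1],cup[2]+th],[(x,y,z)])[0]; return p,down(cup[2]+th)
def rep(th=0):
    s=state(); f=np.array(s["force"]); a=cup[2]+th; n=np.array([np.cos(a),np.sin(a),0])
    print(f"t {s['time']:.1f} p {np.round(s['position'],4)} f_in {f@n:.1f} fz {f[2]:.1f} gap {s['finger_gap']:.3f} q7 {s['joint_pos'][6]:.2f}"); return f@n,f[2]
def door_local(th):
    s=state(); a=cup[2]+th; d=np.array(s["position"])-H
    return np.cos(a)*d[0]+np.sin(a)*d[1], -np.sin(a)*d[0]+np.cos(a)*d[1]
E
python3 - <<'E'
from h import *
move_pose(*dp(0,-.052,.196,.23)); grip(.05)
move_l(dp(0,-.052,.196,.112)[0],speed=.12); rep()
grip(0.0); rep()
for th in(.06,.12,.18,.22,.25,.265,.28):
    p,o=dp(th,-.052,.196,.112); move_l(p,o,speed=.06); f,_=rep(th)
    if th>.2 and abs(f)>12: break
cv2.imwrite("pics/c.png",cv2.cvtColor(grab_frame("top"),cv2.COLOR_RGB2BGR))
im=cv2.imread("pics/c.png")[130:240,200:340]; cv2.imwrite("pics/c2.png",cv2.convertScaleAbs(cv2.resize(im,None,fx=5,fy=5,interpolation=cv2.INTER_CUBIC),alpha=1.6))
E
```

```text
t 5.2 p [ 0.5921 -0.0364  0.1129] f_in 0.1 fz 0.1 gap 0.050 q7 -1.90
t 5.7 p [ 0.5919 -0.0346  0.1127] f_in -1.4 fz 4.0 gap 0.008 q7 -1.90
t 6.0 p [ 0.5794 -0.0359  0.1127] f_in -1.6 fz 3.7 gap 0.008 q7 -1.83
t 6.4 p [ 0.5674 -0.038   0.1127] f_in -1.7 fz 4.6 gap 0.008 q7 -1.77
t 6.7 p [ 0.5555 -0.0407  0.1127] f_in -1.4 fz 5.1 gap 0.008 q7 -1.70
t 7.0 p [ 0.5477 -0.043   0.1127] f_in -1.4 fz 4.2 gap 0.008 q7 -1.66
t 7.3 p [ 0.5419 -0.0449  0.1127] f_in -1.2 fz 5.0 gap 0.008 q7 -1.62
t 7.5 p [ 0.541  -0.0452  0.1128] f_in 6.5 fz -2.3 gap 0.008 q7 -1.60
t 7.8 p [ 0.5405 -0.0454  0.1129] f_in 21.2 fz -13.0 gap 0.008 q7 -1.59
```

View pics/c2.png

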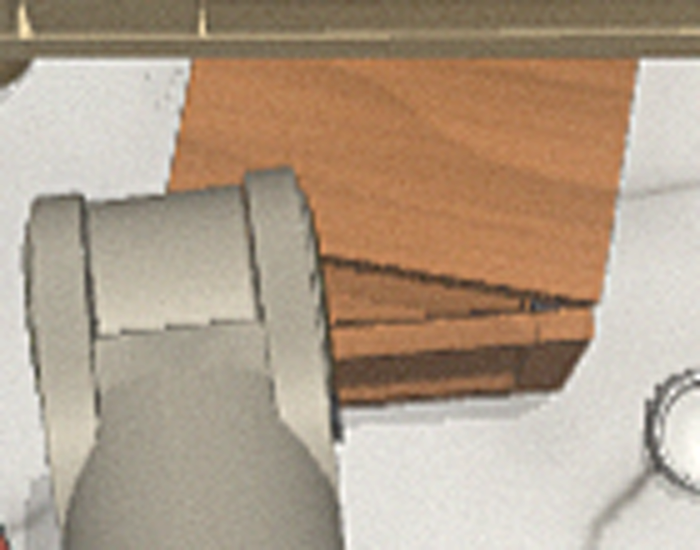

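The door is ajar against the catch, at about 0.257 rad. The gap shows as a wedge from crop pixel (325,290) to (540,305). Next I'll ease off, release, and press the catch.

```bash
python3 - <<'E'
from h import *
T=.25
move_l(*dp(T,-.052,.196,.112),speed=.06); grip(.05); rep(T)
move_l(dp(T,-.052,.196,.225)[0],speed=.2); grip(0)
move_l(*dp(T,.016,.175,.20),speed=.2); f0=rep(T)
move_l(dp(T,.016,.175,.137)[0],speed=.08); rep(T)
for z in(.134,.132,.130,.128,.127,.126,.125):
    move_l(dp(T,.016,.175,z)[0],speed=.03); f=rep(T)
    if abs(f[1]-f0[1])>12: break
E
```

```text
t 8.6 p [ 0.5419 -0.0472  0.112 ] f_in -0.0 fz 0.8 gap 0.050 q7 -1.62
t 10.3 p [ 0.6112 -0.0627  0.1994] f_in -0.8 fz -0.4 gap -0.000 q7 -1.59
t 11.3 p [ 0.6117 -0.0628  0.1375] f_in 0.4 fz -0.3 gap 0.000 q7 -1.61
t 11.5 p [ 0.6113 -0.0629  0.1341] f_in -0.1 fz -0.6 gap -0.000 q7 -1.61
t 11.8 p [ 0.6116 -0.0629  0.1322] f_in 0.3 fz 0.6 gap 0.000 q7 -1.62
t 12.0 p [ 0.6116 -0.063   0.1303] f_in -0.4 fz 2.9 gap -0.000 q7 -1.62
t 12.3 p [ 0.6121 -0.063   0.1291] f_in 0.2 fz 8.1 gap 0.000 q7 -1.62
t 12.5 p [ 0.6126 -0.0629  0.1288] f_in -0.3 fz 11.1 gap 0.000 q7 -1.62
t 12.8 p [ 0.613  -0.0629  0.1284] f_in 0.9 fz 13.6 gap 0.000 q7 -1.62
```

```bash
python3 - <<'E'
from h import *
T=.25
for z in(.123,.120): move_l(dp(T,.016,.175,z)[0],speed=.03); rep(T)
for x in(.012,.009): move_l(dp(T,x,.175,.121)[0],speed=.03); rep(T)
for th in(.26,.28,.30):
    move_l(*dp(th,.009,.175,.121),speed=.03); f=rep(th); print(door_local(th))
    if abs(f[0])>15: break
E
```

```text
t 13.0 p [ 0.614  -0.0628  0.1266] f_in 1.0 fz 18.1 gap -0.001 q7 -1.62
t 13.3 p [ 0.6157 -0.0628  0.1259] f_in -0.6 fz 28.4 gap -0.000 q7 -1.62
t 13.6 p [ 0.6107 -0.0629  0.1259] f_in -0.2 fz 24.4 gap 0.000 q7 -1.62
t 13.8 p [ 0.6078 -0.063   0.1259] f_in -0.3 fz 24.3 gap -0.000 q7 -1.62
t 14.1 p [ 0.6061 -0.063   0.1259] f_in -0.6 fz 24.5 gap -0.000 q7 -1.61
(np.float64(0.012528537330699446), np.float64(0.17515998510858802))
t 14.3 p [ 0.6025 -0.0631  0.1259] f_in 0.2 fz 24.0 gap 0.000 q7 -1.59
(np.float64(0.012512461260921481), np.float64(0.1751666109888245))
t 14.6 p [ 0.599  -0.0632  0.1258] f_in 0.7 fz 24.6 gap 0.000 q7 -1.57
(np.float64(0.012519425897391844), np.float64(0.17517071094324183))
```

```bash
python3 - <<'E'
from h import *
for th in(.33,.36,.40,.45,.5):
    move_l(*dp(th,.008,.175,.1225),speed=.04); f=rep(th); print(np.round(door_local(th),4))
    if abs(f[0])>15: break
cv2.imwrite("pics/d.png",cv2.cvtColor(grab_frame("top"),cv2.COLOR_RGB2BGR))
im=cv2.imread("pics/d.png")[130:240,200:340]; cv2.imwrite("pics/d2.png",cv2.convertScaleAbs(cv2.resize(im,None,fx=5,fy=5,interpolation=cv2.INTER_CUBIC),alpha=1.6))
E
```

```text
t 14.9 p [ 0.5917 -0.0638  0.1259] f_in 0.2 fz 18.5 gap -0.000 q7 -1.53
[0.0104 0.1752]
t 15.2 p [ 0.5866 -0.0644  0.1259] f_in 0.3 fz 18.9 gap -0.000 q7 -1.50
[0.0105 0.1752]
t 15.5 p [ 0.5796 -0.0654  0.1259] f_in -0.2 fz 18.8 gap -0.000 q7 -1.46
[0.0105 0.1752]
t 15.9 p [ 0.5711 -0.067   0.1259] f_in -0.2 fz 19.0 gap 0.000 q7 -1.41
[0.0106 0.1752]
t 16.2 p [ 0.5626 -0.069   0.1259] f_in -0.6 fz 19.2 gap -0.000 q7 -1.35
[0.0106 0.1752]
```

View pics/d2.png

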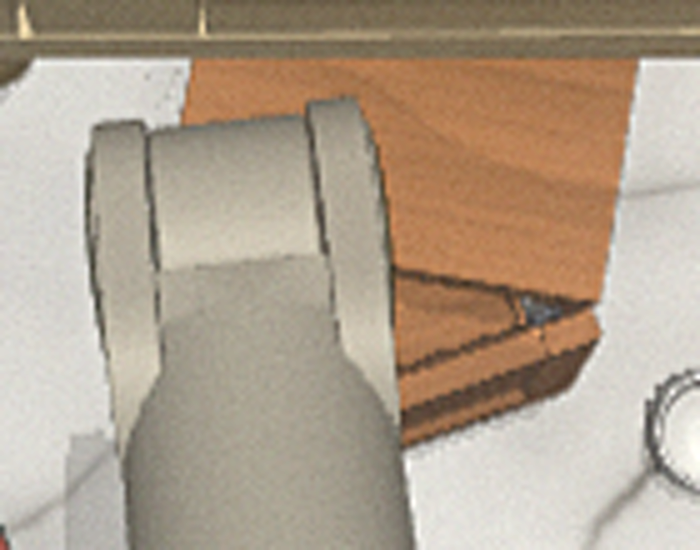

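The door is past the catch and follows the finger; its top edge is now clearly inclined, from about (400,370) to (590,320) in the crop. Swing it wide, then fetch the box.

```bash
python3 - <<'E'
from h import *
for th in(.6,.7): move_l(*dp(th,.008,.175,.1235),speed=.08)
move_l(*dp(.7,.008,.175,.140),speed=.08); rep(.7)
for th in np.arange(.8,1.41,.1): move_l(*dp(th,.008,.175,.140),speed=.1)
rep(1.4); print(door_local(1.4)); 
move_l(*dp(1.4,.014,.175,.14),speed=.05); move_l(dp(1.4,.014,.175,.21)[0],speed=.2)
cx,cy,a=.641,.150,np.pi/2-.045
grip(.075); move_pose([cx,cy,.18],down(a)); rep()
cv2.imwrite("pics/e.png",cv2.cvtColor(grab_frame("top"),cv2.COLOR_RGB2BGR))
w=grab_frame("wrist")
move_l([cx,cy,.09],speed=.15); w=grab_frame("wrist"); np.save("w.npy",w)
b=[(d["at"],d["conf"]) for d in boxes_of("wrist","matchbox")];print(b)
im=cv2.imread("pics/e.png")[130:300,150:340]
cv2.imwrite("pics/e2.png",np.vstack([cv2.convertScaleAbs(cv2.resize(im,(380,340)),alpha=1.6),cv2.resize(cv2.cvtColor(w,cv2.COLOR_RGB2BGR),(380,255))]))
E
```

```text
t 17.4 p [ 0.5275 -0.0831  0.14  ] f_in 0.1 fz 0.4 gap 0.000 q7 -1.10
t 19.6 p [ 0.4466 -0.1707  0.1401] f_in -0.1 fz 0.0 gap 0.000 q7 -0.16
(np.float64(0.00866017223958012), np.float64(0.17482031470118903))
t 22.5 p [0.6414 0.1479 0.1802] f_in 0.2 fz -0.3 gap 0.075 q7 -0.62
[([0.496, 0.2187, 0.0138], 0.88), ([0.5061, 0.1189, 0.0148], 0.77), ([0.6415, 0.1563, 0.0133], 0.71), ([0.4494, 0.0292, 0.02], 0.57)]
```

View pics/e2.png

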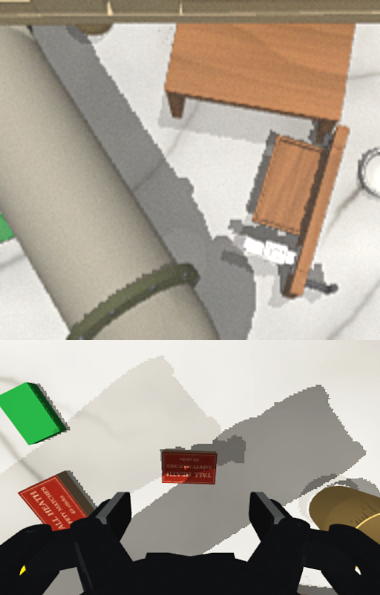

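The top crop shows the door wide open with the rack facing left at (285,185). The wrist view shows the matchbox near (188,467), aligned with the fingers. I'll refine its pose with hand_eye, then grasp.

```bash
python3 - <<'E'
from h import *
w=np.load("w.npy").astype(int); p=camera_params("wrist"); s=state()
m=((w[:,:,0]-w[:,:,1]>35)&(w[:,:,0]-w[:,:,2]>35)).astype(np.uint8)
k,lab,st,ce=cv2.connectedComponentsWithStats(cv2.morphologyEx(m,cv2.MORPH_CLOSE,np.ones((5,5))))
i=np.argmin(np.hypot(*(ce[1:]-[253,170]).T)+1e3*(st[1:,4]<500))+1
uv=np.argwhere(lab==i)[:,::-1].astype(float)
q=s["orientation"]; M=R.from_quat([q[1],q[2],q[3],q[0]]).as_matrix(); E=np.array(p["hand_eye"])
d=np.c_[uv,np.ones(len(uv))]@np.linalg.inv(p["camera_matrix"]).T@(M@E[:3,:3]).T; o=M@E[:3,3]+s["position"]
P=(o+d*((.012-o[2])/d[:,2])[:,None])[:,:2]
rc=cv2.minAreaRect((P*1e3).astype(np.float32)); print(st[i],rc,s["position"])
(cx,cy),sz,ang=rc; cx/=1e3;cy/=1e3
if sz[1]>sz[0]: ang+=90      # ang = direction of long axis
al=np.radians(ang)           # tool y=(sin a,-cos a) along long axis -> a=al+pi/2
a=al+np.pi/2; a=(a-np.pi/2+np.pi/2)%np.pi-np.pi/2+np.pi/2
print(cx,cy,a)
if abs(cx-.641)<.01 and abs(cy-.15)<.01 and abs(a-1.53)<.2:
    move_l([cx,cy,.03],down(a),speed=.12); f0=rep()
    for z in(.012,.009,.006,.004,.002,.0):
        move_l([cx,cy,z],speed=.05); f=rep()
        if f[1]-f0[1]>3: break
E
```

```text
[ 218  169   74   48 3333] ((639.7816162109375, 149.6841278076172), (36.0875358581543, 54.1752815246582), 85.37396240234375) [0.64182719 0.15041522 0.09160587]
0.6397816162109375 0.1496841278076172 1.4900567393947464
t 24.1 p [0.6401 0.15   0.0306] f_in -1.0 fz 0.3 gap 0.075 q7 -0.72
t 24.6 p [0.6396 0.1496 0.0117] f_in 0.1 fz -0.3 gap 0.075 q7 -0.73
t 24.9 p [0.6398 0.1497 0.0089] f_in 0.8 fz 0.8 gap 0.075 q7 -0.73
t 25.1 p [0.6396 0.1496 0.0057] f_in -0.2 fz -0.1 gap 0.075 q7 -0.74
t 25.4 p [0.6397 0.1497 0.0038] f_in -0.7 fz 0.3 gap 0.075 q7 -0.74
t 25.6 p [0.6397 0.1496 0.0018] f_in -0.4 fz -0.9 gap 0.075 q7 -0.74
t 25.9 p [ 6.397e-01  1.496e-01 -2.000e-04] f_in -0.3 fz -0.2 gap 0.075 q7 -0.74
```

```bash
python3 - <<'E'
from h import *
grip(.03); rep(); s=state(); np.save("g.npy",s["position"])
p=np.array(s["position"])
move_l([p[0],p[1],.20],speed=.15); rep(); print(state()["gripper_force"])
T=1.41; q,o=dp(T,.034,.085,.22); print(q)
move_l(q,o,speed=.25); rep(T)
cv2.imwrite("pics/f.png",cv2.cvtColor(grab_frame("wrist"),cv2.COLOR_RGB2BGR))
E
```

```text
t 26.2 p [6.401e-01 1.499e-01 5.000e-04] f_in 0.5 fz 2.6 gap 0.052 q7 -0.74
t 27.7 p [0.6397 0.1496 0.1988] f_in -0.0 fz 0.7 gap 0.052 q7 -0.65
62.99708962440491
[ 0.53902454 -0.17827889  0.22      ]
t 29.2 p [ 0.5395 -0.1763  0.22  ] f_in -1.0 fz 0.6 gap 0.052 q7 -0.28
```

View pics/f.png

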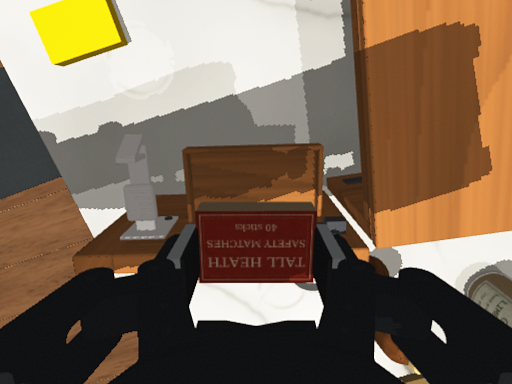

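The box is held level. The rack lip shows as the line (183,150)-(322,144), so I'll use it to check the door angle.

```bash
python3 - <<'E'
from h import *
s=state();p=camera_params("wrist");q=s["orientation"]; M=R.from_quat([q[1],q[2],q[3],q[0]]).as_matrix(); E=np.array(p["hand_eye"])
C=M@E[:3,:3]; o=M@E[:3,3]+s["position"]
for T in(1.37,1.39,1.41,1.43,1.45):
    ps=np.array([dp(T,*v)[0] for v in((.069,.026,.111),(.069,.144,.111),(.064,.031,.111),(.064,.139,.111))])
    u=(ps-o)@C@np.array(p["camera_matrix"]).T; print(T,(u[:,:2]/u[:,2:]).round(0).tolist())
E
```

```text
1.37 [[333.0, 142.0], [188.0, 135.0], [326.0, 148.0], [194.0, 142.0]]
1.39 [[331.0, 142.0], [186.0, 139.0], [325.0, 148.0], [192.0, 145.0]]
1.41 [[330.0, 143.0], [184.0, 143.0], [323.0, 149.0], [191.0, 149.0]]
1.43 [[328.0, 144.0], [183.0, 146.0], [322.0, 150.0], [189.0, 152.0]]
1.45 [[326.0, 144.0], [182.0, 150.0], [320.0, 151.0], [188.0, 155.0]]
```

```bash
python3 - <<'E'
from h import *
T=1.445
move_l(*dp(T,.033,.085,.135),speed=.1); f0=rep(T)
for z in(.12,.112,.107,.104,.102,.100):
    move_l(dp(T,.033,.085,z)[0],speed=.06); f=rep(T)
    if abs(f[1]-f0[1])>3 or abs(f[0]-f0[0])>4: break
E
```

```text
t 30.2 p [ 0.5372 -0.1817  0.1357] f_in -0.2 fz -0.5 gap 0.052 q7 -0.28
t 30.6 p [ 0.5363 -0.1816  0.1195] f_in -0.6 fz -0.7 gap 0.052 q7 -0.29
t 30.9 p [ 0.5364 -0.1816  0.1115] f_in 0.3 fz -0.4 gap 0.053 q7 -0.30
t 31.2 p [ 0.5364 -0.1816  0.1067] f_in 0.9 fz -0.6 gap 0.052 q7 -0.30
t 31.4 p [ 0.5365 -0.1817  0.1038] f_in -0.2 fz 0.2 gap 0.052 q7 -0.30
t 31.7 p [ 0.5366 -0.1817  0.1019] f_in -0.1 fz -0.0 gap 0.053 q7 -0.31
t 31.9 p [ 0.5365 -0.1817  0.0998] f_in -0.9 fz -0.1 gap 0.052 q7 -0.31
```

```bash
python3 - <<'E'
from h import *
T=1.445
grip(.066); rep(T); sleep(.2)
move_l(dp(T,.033,.085,.225)[0],speed=.12); sleep(.1)
cv2.imwrite("pics/g.png",cv2.cvtColor(grab_frame("wrist"),cv2.COLOR_RGB2BGR)); rep(T)
E
```

```text
t 32.2 p [ 0.5367 -0.1817  0.1001] f_in -0.0 fz 0.4 gap 0.066 q7 -0.31
t 33.8 p [ 0.5363 -0.1816  0.2242] f_in 0.5 fz -0.7 gap 0.066 q7 -0.24
```

View pics/g.png

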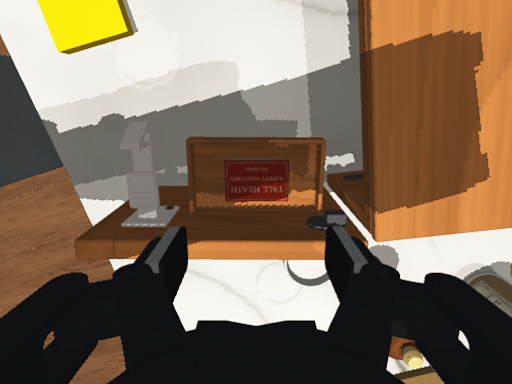

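The matchbox lies flat in the rack at pixel (257,180), inside the lip. Now shut the door from outside.

```bash
python3 - <<'E'
from h import *
T=1.445
move_l(*dp(T,-.045,.145,.225),speed=.2); grip(0)
move_l(dp(T,-.045,.145,.115)[0],speed=.15); rep(T)
for th in np.r_[np.arange(1.4,.55,-.1),np.arange(.5,.04,-.05)]:
    move_l(*dp(th,-.025,.145,.115),speed=.1 if th>.5 else .07)
    if th<.56 or abs(th-1)<.04:
        f=rep(th)
        if abs(f[0])>30: break
for x in(-.027,-.025,-.023,-.021,-.019):
    move_l(*dp(0,x,.145,.115),speed=.04); f=rep(0); print(np.round(door_local(0),4))
    if abs(f[0])>18: break
E
```

```text
t 35.9 p [ 0.4567 -0.2383  0.1158] f_in 0.2 fz 0.0 gap 0.000 q7 -0.10
t 37.5 p [ 0.4845 -0.1587  0.115 ] f_in 0.1 fz 0.7 gap 0.000 q7 -0.68
t 39.1 p [ 0.5379 -0.1094  0.1149] f_in -0.8 fz 0.0 gap 0.000 q7 -1.30
t 39.4 p [ 0.5446 -0.1059  0.115 ] f_in -1.2 fz -0.9 gap 0.000 q7 -1.36
t 39.6 p [ 0.5512 -0.1029  0.1148] f_in -1.8 fz -1.1 gap 0.000 q7 -1.42
t 39.9 p [ 0.5585 -0.1     0.115 ] f_in 0.4 fz -0.3 gap 0.000 q7 -1.48
t 40.1 p [ 0.5658 -0.0975  0.1152] f_in -0.0 fz 0.1 gap 0.000 q7 -1.53
t 40.4 p [ 0.5727 -0.0956  0.1151] f_in -0.2 fz -0.4 gap 0.000 q7 -1.59
t 40.6 p [ 0.5797 -0.0941  0.115 ] f_in 0.5 fz -0.1 gap -0.000 q7 -1.64
t 40.9 p [ 0.5869 -0.0929  0.115 ] f_in 0.3 fz -0.1 gap -0.000 q7 -1.69
t 41.2 p [ 0.5941 -0.0921  0.115 ] f_in -0.4 fz -0.1 gap 0.000 q7 -1.74
t 41.4 p [ 0.6015 -0.0916  0.115 ] f_in -0.7 fz -0.8 gap -0.000 q7 -1.79
t 41.7 p [ 0.6046 -0.0908  0.1141] f_in -7.4 fz 1.0 gap -0.000 q7 -1.84
[-0.0294  0.1449]
t 42.0 p [ 0.6046 -0.0907  0.1136] f_in -17.3 fz 4.5 gap 0.000 q7 -1.84
[-0.0295  0.145 ]
t 42.2 p [ 0.6045 -0.0905  0.1129] f_in -25.6 fz 7.1 gap 0.000 q7 -1.84
[-0.0296  0.1451]
```

```bash
python3 - <<'E'
from h import *
move_l(*dp(0,-.06,.145,.115),speed=.08); move_l(dp(0,-.10,.145,.22)[0],speed=.2)
move_pose([.40,-.42,.25],down(0.3)); rep()
for c in("scene","top"): 
    im=grab_frame(c); cv2.imwrite(f"pics/h_{c}.png",cv2.cvtColor(im,cv2.COLOR_RGB2BGR))
a=cv2.imread("pics/h_scene.png")[120:230,195:315];b=cv2.imread("pics/h_top.png")[130:220,225:335]
A=cv2.resize(a,(400,367),interpolation=cv2.INTER_CUBIC);B=cv2.resize(b,(400,327),interpolation=cv2.INTER_CUBIC)
A0=cv2.resize(cv2.imread("pics/a.png")[120:230,195:315],(400,367));B=cv2.resize(B,(400,230))
B0=cv2.resize(cv2.imread("pics/b.png")[130:220,225:335],(400,230))
cv2.imwrite("pics/h2.png",cv2.convertScaleAbs(np.vstack([np.hstack([A,A0]),np.hstack([B,B0])]),alpha=1.5))
E
```

```text
t 44.9 p [ 0.401  -0.4187  0.2494] f_in -1.1 fz 0.1 gap -0.000 q7 -0.61
```

View pics/h2.png

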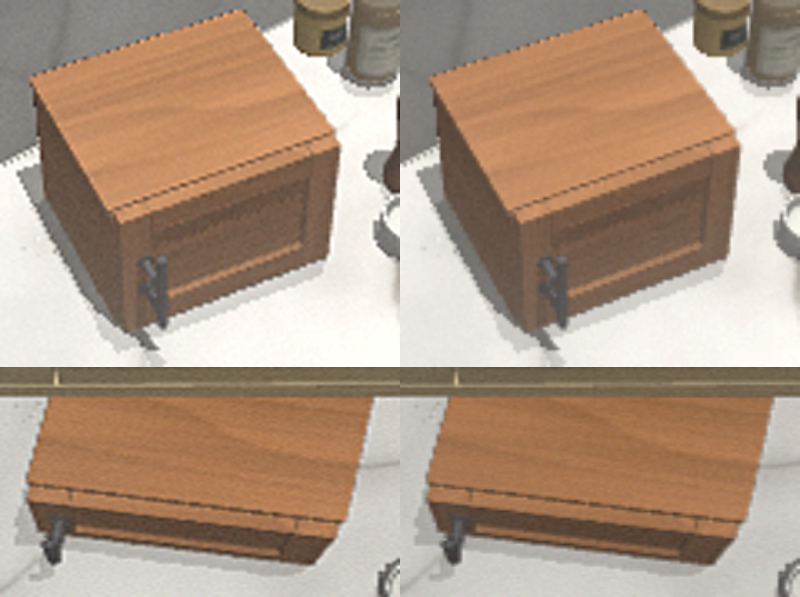

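The door now (left) matches its first shut position (right) to the pixel, in both the scene and top views. Handing in.

```bash
python3 -c "
from station import *
print(close_job())"
```

```text
the job is handed in; nothing more can be done
None
```

The job is handed in: the wrist camera showed the matchbox flat in the door rack before closing, and the shut door matches its starting pictures; I did not see the catch relock directly, and no verdict was returned.

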